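# Bed down the new ejection pads on a cutting die

## Robot

A 7-joint arm with a two-finger parallel gripper is mounted at the origin on the work surface. World frame = base frame: x ahead of the robot, y to its left, z up, the work surface at z = 0. Lengths are in m, angles in rad, forces in N, time in s.
With the tool pointing down it reaches from about 0.4 to 0.85 m from the base axis. Payload 10.4 kg.
Tool frame: the origin (TCP) lies midway between the tips of the shut fingers; the grasp point (between the pads) lies 19 mm behind it; z points along the fingers, y is the line along which they close (so a half turn about z gives the same grasp; the last joint's range is limited). The gripper opens to 87 mm and grips with 3 to 60 N. Pads are 19 mm wide; open, the fingers measure 117 mm over their backs; the gripper's body (75 mm by 190 mm) begins 51 mm behind the grasp point.
Start: joints at [-1.19, 0.332, -0.065, 1.46, 0.022, 1.35, -0.088], TCP at [0.246, 0.575, 0.223] pointing down, gripper open.
Joint ranges: [-2.6, 2.6], [-0.5, 2.12], [-1.47, 1.34], [0.16, 2.42], [-1.27, 4.41], [0.06, 2.06], [-2.6, 2.6]. Speed limits (rad/s): [2.22, 2.22, 2.79, 2.79, 3.14, 3.14, 3.14].

## Interface

Orientations are given as a unit quaternion [x, y, z, w].
In Python, from bench import r gives the robot as it stands.
- The arm moves only by the tool arm_command, never from a script. Its argument "moves" is one flat list of numbers, 4 for each row, row after row: the shift along the tool's x, y, z in cm, then the turn about the tool's z in degrees. A call has 1 to 12 rows; each row shifts and turns the commanded pose from where the row before left it, along the tool's axes as they then stand; what a row does not reach is not made up. A row lasts 1/12 s, in which the tool goes at most 41.7 mm and 7.16 degrees, less where a joint would pass 70% of its speed; a pose out of reach is approached as far as the arm can. A call with a gripper value outside its range is refused whole. "fingers" is the opening in per cent of the stroke, from 0 (shut) to 100 (fully open), set as the call begins (left out, the last holds). The fingers move at their own pace and stop on an object; "squeeze" is the grip in N (left out, the last holds). Time passes only in rows, so rows that do not move let the fingers close. It gives the time, the measured TCP pose, the force, the opening and the grip force at its end, in the units of the state.
- r.read_state(): the state, without advancing time (a new reading comes with each control period).
- r.camera(name): name is "scene" or "top" or "wrist"; returns the picture (420x560x3 uint8, red, green, blue); there is no depth.
- r.camera_info(name): a dict with "fx", "fy", "cx", "cy" (pixels), "k1" (the pictures are not rectified: a ray, as slopes to the right and down, at radius r is drawn at 1 + k1 r^2 times it, then the intrinsics apply), "origin" and "attitude" of the camera in the world. Camera axes: x right, y up, looking along -z (the intrinsics and any distortion apply to the point x, -y, -z); pixel columns grow to the right and rows downward; lengths in m; the calibration is good to about 2 mm. A picture is of the moment at which its call begins: read the wrist's pose just before it. camera_info takes no time and is no camera call; for the wrist camera it gives the pose at the moment of the call.
- r.close_job(): hands the job in; it is judged then, once.
The state is a dict: "time": time; "joint_positions": joint angles; "joint_vel": joint speeds; "joint_torque": joint torques, N m; "ee_pos": TCP position; "eef_rot": TCP orientation; "ft_force": force on the tool from outside, world axes, zero at the start; "torque": the same for the moment, N m; "width": finger opening in m; "grip_force": force on a finger pad.
Only numpy, scipy, OpenCV 4.12 (cv2) and the standard library are available. Lean on these libraries where they do the work, as an engineer would, in place of code of your own. Each camera call takes 0.05 s, during which the arm holds its last target. There are 200 camera calls.

## Task

Bed down the three new orange foam pads round the curve of the cutting die: with the gripper closed, run the fingertips lightly along the middle line of each pad in turn, from the end nearest the old grey rubber to its far end and so on round to the last pad, so that every pad gives a little (a millimetre or two) under the tips at its beginning, middle and far end. Do not squash the pads down to the sharp steel rule beside them or touch the rule, do not lift or shift the die, and leave everything else on the bench where it is. Finish with the pads let go and the hand clear.

Things in the scene. Friction and masses are not known exactly. Their poses are not given: they have to be found in the camera images.
- die: Bag-flap cutting die, loose on the bench: plywood 300 (x) x 300 (y) x 18 mm, 2 kg. Origin: centre of underside, z up. Its steel rule makes a half circle of radius 105 mm about board (-20, 0) mm, bulging to board +x, with straight legs at y = +-105 mm. Worn dark-grey rubber lies along the +y leg; the orange pads follow from it round the curve to the -y end.
- rule: The bent steel rule of the die: 2 mm thick (worn grey rubber beside it is no higher), its sharp upper edge 14 mm above the top of the board (32 mm above the underside of the die), i.e. 5 mm below the tops of the orange pads and 3 mm beside their inner long faces at mid-length. Origin: board centre, on the board's top.
- pad1_top (a point): Centre of the top face of orange foam pad 1, the one next to the old grey rubber. Foam block 60 (x) x 14 (y) x 19 mm high, edges rounded 4 mm, top 37 mm above the bench. x runs along the pad in the direction of work (away from the grey rubber), y outward from the rule, z up. Pad centres are 70 mm apart round the curve, each turned 35 degrees clockwise from the one before.
- pad1 (a joint): How far orange pad 1 is pressed in, m: 0 to 0.007, positive downward. It goes down evenly as a whole, is springy at about 1.5 N per mm, rides back up when let go (rest value about 0.0001).
- pad2_top (a point): Centre of the top face of orange foam pad 2. Foam block 60 (x) x 14 (y) x 19 mm high, edges rounded 4 mm, top 37 mm above the bench. x runs along the pad in the direction of work (away from the grey rubber), y outward from the rule, z up. Pad centres are 70 mm apart round the curve, each turned 35 degrees clockwise from the one before.
- pad2 (a joint): How far orange pad 2 is pressed in, m: 0 to 0.007, positive downward. It goes down evenly as a whole, is springy at about 1.5 N per mm, rides back up when let go (rest value about 0.0001).
- pad3_top (a point): Centre of the top face of orange foam pad 3, the last one. Foam block 60 (x) x 14 (y) x 19 mm high, edges rounded 4 mm, top 37 mm above the bench. x runs along the pad in the direction of work (away from the grey rubber), y outward from the rule, z up. Pad centres are 70 mm apart round the curve, each turned 35 degrees clockwise from the one before.
- pad3 (a joint): How far orange pad 3 is pressed in, m: 0 to 0.007, positive downward. It goes down evenly as a whole, is springy at about 1.5 N per mm, rides back up when let go (rest value about 0.0001).
- gluepot: Small closed glue jar standing on the die inside the curve, 38 mm diameter, 48 mm high; origin: centre of its underside. Bystander.
- brassring: Brass ring lying on the die inside the outline, 34 mm outside, 25 mm inside, 5 mm thick; origin: centre of its underside. Bystander.
- pliers: Pliers with red grips lying on the bench, about 180 x 58 x 14 mm; origin under the pivot, jaws to +x. Bystander.
- mallet: Mallet lying on the bench, pale head 54 mm diameter x 85 mm, wooden handle 170 mm long to -x of its origin. Bystander.
- tin: Closed adhesive tin, 86 mm diameter, 105 mm high; origin: centre of its underside. Bystander.
- brush: Glue brush lying on the bench, 170 mm long along x; origin: centre of its underside. Bystander.

How it is judged:
By the outcome, as a careful person would: the job done as asked, in the order asked, and still so for the second after the job is handed in, with the robot touching nothing.
It also fails if it takes over 48 s, if anything falls off the work surface, if the arm or the gripper's body presses on something with over 40 N, if the wrist force passes 120 N, or if a joint passes its speed limit or range.

## Working session

There is one attempt and no reset: what is moved stays moved. The work goes in short steps, Python scripts to look and compute and a tool call to move; the robot and the scene stay as the last step left them, time stands still between calls to the robot, and variables do not carry over. Pictures are saved under pics/ and viewed, at most 10 in all, crops included, and the job is handed in when it is done.

Besides the shell and the picture viewer there is one more tool, called after "Request:" as a command line: name --argument value ..., lists and objects as JSON in quotes. arm_command: Moves the arm, as the interface text tells. Its arguments: {"type":"object","properties":{"moves":{"type":"array"},"fingers":{"type":"number"},"squeeze":{"type":"number"}},"required":["moves"]}

```bash
ls; mkdir -p pics; cat > h.py <<'E'
import numpy as np, cv2
from scipy.spatial.transform import Rotation as R
from bench import r
def att(i):
    a=np.array(i['attitude'],float)
    return a if a.shape==(3,3) else R.from_quat(a).as_matrix()
def rays(i,uv):
    K=np.array([[i['fx'],0,i['cx']],[0,i['fy'],i['cy']],[0,0,1]],float)
    p=cv2.undistortPoints(np.array(uv,float).reshape(-1,1,2),K,np.array([i['k1'],0,0,0.])).reshape(-1,2)
    return np.c_[p[:,0],-p[:,1],-np.ones(len(p))]@att(i).T
def plane(i,uv,z):
    d=rays(i,uv);o=np.array(i['origin']);return o+d*((z-o[2])/d[:,2])[:,None]
def proj(i,P):
    q=(np.array(P)-np.array(i['origin']))@att(i); s=np.c_[q[:,0]/-q[:,2],-q[:,1]/-q[:,2]]
    s=s*(1+i['k1']*(s**2).sum(1))[:,None]
    return s*[i['fx'],i['fy']]+[i['cx'],i['cy']]
E
python3 - <<'E'
from h import *
for n in ("top","scene"):
    im=r.camera(n); cv2.imwrite(f'pics/{n}0.png',im[:,:,::-1]); print(n,r.camera_info(n))
s=r.read_state();print(s['time'],s['ee_pos'],s['eef_rot'],s['ft_force'],s['width'])
E
```

```text
pics
top {'fx': 405.3456835479193, 'fy': 405.3456835479193, 'cx': 278.09416886755736, 'cy': 214.02215486349627, 'k1': -0.12145627649381469, 'origin': array([ 0.38754383, -0.0044195 ,  1.05231839]), 'attitude': array([ 0.03822199, -0.01910209, -0.70450733,  0.70840921])}
scene {'fx': 430.26384606951956, 'fy': 430.26384606951956, 'cx': 289.264334582958, 'cy': 210.01897833779088, 'k1': -0.09131270306900402, 'origin': array([0.86226819, 0.43628096, 0.91717862]), 'attitude': array([0.11001268, 0.27725331, 0.89428697, 0.33358451])}
0.1 [0.24541098 0.57441821 0.22181148] [ 2.00522011e-01  9.79688973e-01 -6.52368033e-04 -1.15708497e-04] [-0.39781417  0.0457458  -0.01378772] 0.08689761865996672
```

View pics/top0.png

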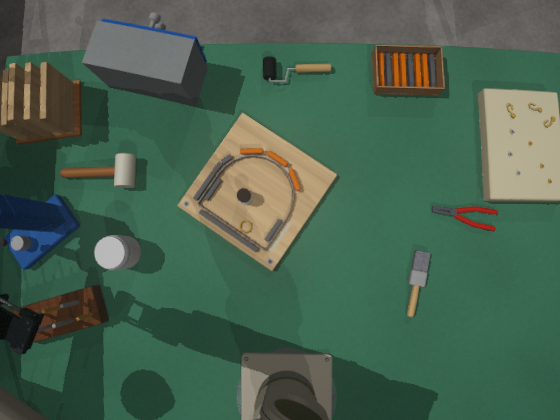

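View pics/scene0.png

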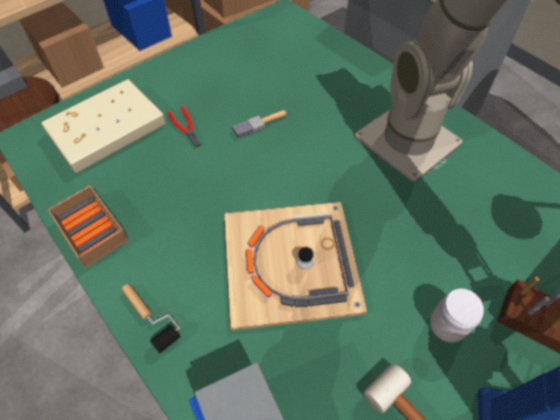

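The top view shows the die centred near (258,190). The three pads are at (251,151), (278,158) and (295,180), and the grey rubber of the +y leg ends at the left of the first. The scene view agrees. Next I measure the pads.

```bash
cat >> h.py <<'E'
def pads(n,im,i,z=0.037,box=None,amin=40):
    hsv=cv2.cvtColor(im,cv2.COLOR_RGB2HSV)
    m=cv2.inRange(hsv,(4,170,100),(16,255,255))
    if box: k=np.zeros_like(m);k[box[1]:box[3],box[0]:box[2]]=255;m&=k
    out=[]
    for c in cv2.findContours(m,cv2.RETR_EXTERNAL,cv2.CHAIN_APPROX_NONE)[0]:
        if cv2.contourArea(c)<amin: continue
        P=plane(i,c.reshape(-1,2),z)[:,:2]*1000
        rc=cv2.minAreaRect(P.astype(np.float32)); b=cv2.boxPoints(rc)
        e=[b[1]-b[0],b[2]-b[1]]; e=max(e,key=np.linalg.norm)
        M=cv2.moments(c);out.append((np.round(rc[0],1),np.round(sorted(rc[1]),1),round(float(np.degrees(np.arctan2(e[1],e[0]))%180),1),(int(M['m10']/M['m00']),int(M['m01']/M['m00']))))
    for o in out: print(n,*o)
    return out
E
python3 - <<'E'
from h import *
for n,b in (("top",(230,130,320,210)),("scene",(235,215,285,310))):
    pads(n,cv2.imread(f'pics/{n}0.png')[:,:,::-1].copy(),r.camera_info(n),0.037,b)
i=r.camera_info("wrist");print(i)
s=r.read_state();T=R.from_quat(s['eef_rot']);print((np.array(i['origin'])-s['ee_pos'])@T.as_matrix());print(T.as_matrix().round(3))
E
```

```text
top [558.8 -16.2] [13.1 57.5] 20.4 (293, 178)
top [612.9  26.5] [12.9 57.1] 56.0 (277, 158)
top [632.9  93.9] [13.1 56.6] 89.9 (251, 150)
scene [634.7  97.3] [13.  56.9] 92.5 (261, 285)
scene [616.5  31.4] [11.5 57.5] 52.0 (249, 261)
scene [562.6 -11.7] [13.4 58.3] 21.4 (255, 235)
{'fx': 334.8061194802025, 'fy': 334.8061194802025, 'cx': 280.1190074094101, 'cy': 211.37265496639193, 'k1': -0.05468427120527019, 'origin': array([0.1709808 , 0.60606586, 0.3849444 ]), 'attitude': array([-0.12288281, -0.08045003,  0.54488508,  0.825547  ])}
[ 0.08087327 -0.000357   -0.16313541]
[[-0.92   0.393 -0.   ]
 [ 0.393  0.92  -0.001]
 [-0.    -0.001 -1.   ]]
```

Request:
arm_command --moves '[-1.5,-1,0,0,-3,-2,0,0,-3.3,-2.2,0,0,-3.3,-2.2,0,0,-3.3,-2.2,0,0,-3.3,-2.2,0,0,-3.3,-2.2,0,0,-3.3,-2.2,0,0,-3.3,-2.2,0,0,-3.3,-2.2,0,0,-3.3,-2.2,0,0,-3.3,-2.2,0,0]' --fingers 0 --squeeze 10

```text
time: 1.1
ee_pos: [0.4927, 0.1956, 0.2225]
eef_rot: [0.2, 0.98, 0.0, -0.0]
ft_force: [1.3, 1.1, 0.7]
width: 0.015
grip_force: 0.0
```

Request:
arm_command --moves '[-3.3,-2.2,0,0,-3.3,-2.2,0,0,-3.3,-2.2,0,0,-3.3,-2.2,0,0,-2.6,-1.8,0.5,0,-1.3,-0.8,0.5,0,0,0,0,-6,0,0,0,-6,0,0,0,-6,0,0,0,-5,0,0,0,0,0,0,0,0]'

```text
time: 2.1
ee_pos: [0.6045, 0.0255, 0.2123]
eef_rot: [0.003, 1.0, 0.0, -0.0]
ft_force: [-0.4, -0.6, 0.6]
width: 0.0006
grip_force: 0.0
```

```bash
python3 - <<'E'
from h import *
i=r.camera_info("wrist");im=r.camera("wrist"); cv2.imwrite('pics/w1.png',im[:,:,::-1])
s=r.read_state();print(s['time'],s['ee_pos'],R.from_quat(s['eef_rot']).as_matrix().round(3),s['ft_force'],s['width']);print(i['origin'])
pads('w',im,i)
E
```

```text
2.15 [0.60449133 0.02548413 0.21229102] [[-1.     0.006 -0.   ]
 [ 0.006  1.     0.   ]
 [ 0.     0.    -1.   ]] [ 0.43458416 -0.26827449  0.39275242] 0.0003265452630713758
[0.52355976 0.02574991 0.37538649]
w [630.6  92.7] [13.4 56.7] 89.7 (342, 214)
w [611.5  26.7] [12.8 57. ] 56.1 (280, 197)
w [558.1 -16.3] [13.  56.8] 21.2 (237, 145)
```

View pics/w1.png

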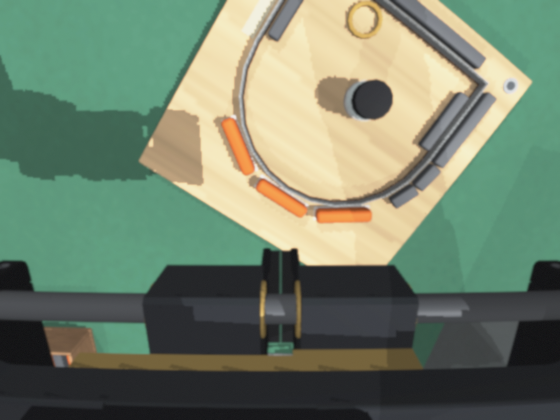

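The wrist view shows pad 1 at (342,214), pad 2 at (280,197) and pad 3 at (237,145). The grey rubber ends at (403,197), and the shut fingertips are near (280,250). All three cameras agree within a few mm, so I go close over the start of pad 1 and check there.

Request:
arm_command --moves '[-0.5,1.5,1.5,0,-0.5,2,2.5,0,-0.5,2,2.5,0,-0.5,2,2.5,0,-0.5,1.2,2.5,0,-0.25,0.55,2.3,0,0,0,1,0,0,0,0,0,0,0,0,0]'

```text
time: 2.9
ee_pos: [0.6324, 0.1169, 0.065]
eef_rot: [0.002, 1.0, -0.0, -0.0]
ft_force: [0.3, -0.3, 0.8]
width: 0.0007
grip_force: 0.0
```

```bash
python3 - <<'E'
from h import *
i=r.camera_info("wrist");im=r.camera("wrist"); 
s=r.read_state();e=np.array(s['ee_pos']);print(s['time'],e,s['ft_force'],s['width'])
pads('w',im,i,amin=150)
print('tcp px',proj(i,[e,e+[-.0095,-.008,0],e+[-.0095,.008,0]]).round())
cv2.imwrite('pics/w2.png',im[:,:,::-1])
im=r.camera("top");pads('t',im,r.camera_info("top"),0.037,(220,130,330,210))
im=r.camera("scene");pads('s',im,r.camera_info("scene"),0.037,(235,215,285,310))
E
```

```text
2.95 [0.63310225 0.11695532 0.06605734] [-0.12918886  0.01044493 -0.09545587] 0.0005394015658938091
w [629.6  93.7] [15.5 57.3] 91.2 (241, 242)
w [610.4  29.1] [17.3 57.7] 56.2 (134, 213)
w [557.8 -12.5] [19.1 57.8] 21.4 (51, 125)
tcp px [[280. 269.]
 [265. 253.]
 [295. 253.]]
t [559.  -16.3] [13.1 57.5] 22.5 (294, 179)
t [612.1  25.3] [12.9 54.2] 56.0 (279, 159)
```

View pics/w2.png

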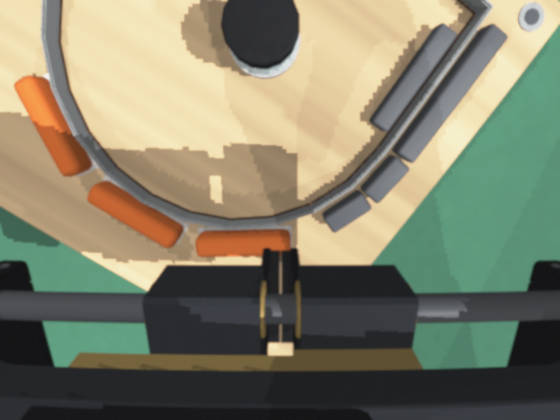

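Seen close, pad 1 lies at (241,242), just ahead of the tips at (280,253), and the tips are over its start. I correct for the visible inner side faces and take the pad centres as (632,93.5), (612.3,26.2) and (558.6,-16.6) mm. Next I lower to just above the pad and average the noisy readings.

Request:
arm_command --moves '[0,0.1,1,0,0,0,1,0,0,0,0.3,0,0,0,0,0,0,0,0,0]'

```text
time: 3.47
ee_pos: [0.6321, 0.1188, 0.0411]
eef_rot: [0.001, 1.0, -0.0, -0.0]
ft_force: [-0.5, 0.5, 0.1]
width: 0.0002
grip_force: 0.0
```

```bash
cat >> h.py <<'E'
def avg(n=6):
    P=[];F=[];Q=[]
    for _ in range(n):
        r.camera("wrist");s=r.read_state();P.append(s['ee_pos']);F.append(s['ft_force']);Q.append(s['eef_rot'])
    T=R.from_quat(Q).mean().as_matrix()
    print('t',round(s['time'],2),'pos',(np.mean(P,0)*1000).round(2),'sd',(np.std(P,0)*1000).round(2),'F',np.mean(F,0).round(2),'sdF',np.std(F,0).round(2),'yang',np.degrees(np.arctan2(T[1,1],T[0,1])).round(1),'zax',T[:,2].round(3))
E
python3 -c "
from h import *
avg()"
```

```text
t 3.77 pos [632.54 118.96  41.79] sd [0.09 0.06 0.15] F [ 0.27  0.02 -0.04] sdF [0.41 0.27 0.44] yang 89.9 zax [ 0.  0. -1.]
```

Request:
arm_command --moves '[0,0,0.2,0,0,0,0.2,0,0,0,0.1,0,0,0,0.1,0,0,0,0,0,0,0,0,0]'

```text
time: 4.27
ee_pos: [0.6324, 0.119, 0.0357]
eef_rot: [0.001, 1.0, 0.0, 0.0]
ft_force: [-0.7, -0.1, 3.1]
width: 0.0004
grip_force: 1.3
```

```bash
python3 -c "
from h import *
avg()"
```

```text
t 4.57 pos [632.39 119.01  35.68] sd [0.02 0.02 0.04] F [-0.47  0.14  2.61] sdF [0.5  0.36 0.36] yang 89.9 zax [ 0.  0. -1.]
```

Request:
arm_command --moves '[0,-0.21,0,0,0,-0.21,0,0,0,-0.21,0,0,0,-0.21,0,0,0,-0.21,0,0,0,-0.21,0,0,0,-0.21,0,0,0,-0.21,0,0,0,-0.21,0,0,0,-0.21,0,0,0,-0.21,0,0,0,-0.21,0,0]'

```text
time: 5.57
ee_pos: [0.6323, 0.0935, 0.0355]
eef_rot: [0.001, 1.0, 0.0, -0.0]
ft_force: [-0.7, 2.9, 2.3]
width: 0.0004
grip_force: 1.4
```

```bash
python3 -c "
from h import *
avg()"
```

```text
t 5.87 pos [632.31  93.01  35.51] sd [0.01 0.03 0.03] F [-0.29 -0.56  3.07] sdF [0.34 1.04 0.34] yang 89.8 zax [-0.    -0.001 -1.   ]
```

Request:
arm_command --moves '[0,-0.21,-0.03,0,0,-0.21,0,0,0,-0.21,0,0,0,-0.21,0,0,0,-0.21,0,0,0,-0.21,0,0,0,-0.21,0,0,0,-0.21,0,0,0,-0.21,0,0,0,-0.21,0,0,0,-0.21,0,0,0,-0.21,0,0]'

```text
time: 6.87
ee_pos: [0.6322, 0.0683, 0.0358]
eef_rot: [0.001, 1.0, 0.0, -0.0]
ft_force: [-0.2, 1.8, 2.6]
width: 0.0007
grip_force: 1.2
```

```bash
python3 -c "
from h import *
avg()"
```

```text
t 7.17 pos [632.23  67.78  35.81] sd [0.01 0.04 0.02] F [-0.36 -0.84  2.69] sdF [0.36 1.23 0.55] yang 89.8 zax [-0.    -0.001 -1.   ]
```

Pad 1 is done. I lift, go over to the start of pad 2, turn, and check that the die has not moved.

Request:
arm_command --moves '[0,0,-0.5,0,0,0,-1,0,0.2,-0.7,0,0,0.2,-0.7,0,0,0.17,-0.69,0,0,0,0,0,6.8,0,0,0,6.9,0,0,0,6.9,0,0,0,6.9,0,0,0,6.8,0,0,0.5,0,0,0,0,0]'

```text
time: 8.17
ee_pos: [0.6257, 0.047, 0.0447]
eef_rot: [0.294, 0.956, -0.0, -0.001]
ft_force: [-0.2, 0.4, 0.2]
width: 0.0008
grip_force: 0.0
```

```bash
python3 - <<'E'
from h import *
avg()
i=r.camera_info("wrist");im=r.camera("wrist");pads('w',im,i,amin=150)
for n,b in (("top",(220,130,330,210)),("scene",(235,215,285,310))):
    im=r.camera(n);pads(n,im,r.camera_info(n),0.037,b)
E
```

```text
t 8.47 pos [626.23  47.33  45.54] sd [0.27 0.13 0.34] F [ 0.03 -0.08  0.05] sdF [0.4  0.46 0.43] yang 55.7 zax [-0. -0. -1.]
w [609.2  29.1] [13.2 56.7] 56.4 (229, 252)
w [558.1 -13. ] [18.3 57.6] 21.3 (119, 222)
w [629.9  93.4] [16.1 57.4] 91.4 (355, 219)
top [550.1 -19.9] [13.2 38.5] 21.8 (295, 182)
scene [633.9 113.5] [12.9 24.5] 92.8 (266, 290)
```

```bash
python3 - <<'E'
from h import *
im=r.camera("wrist");cv2.imwrite('pics/w3.png',cv2.resize(im[180:300,150:400,::-1],None,fx=3,fy=3))
E
```

```text
(no output)
```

View pics/w3.png

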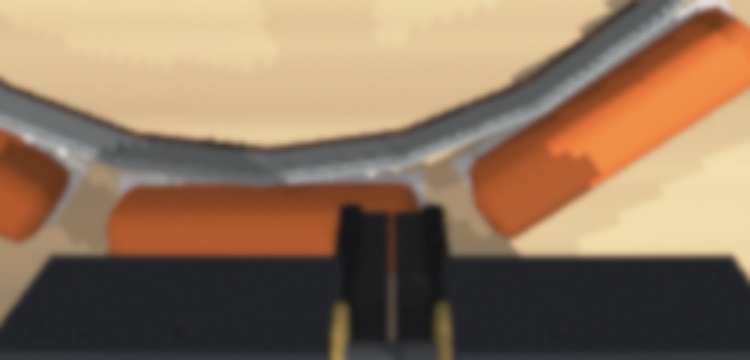

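The crop shows the tips standing over the start of pad 2, at about crop (395,215), with the rule clear inward. The gripper body hides the pad's outer edge, so that width reading is only partial. The position fits, so I press and run pad 2.

Request:
arm_command --moves '[0,0,0.3,0,0,0,0.3,0,0,0,0.2,0,0,0,0.1,0,0,0,0.07,0,0,0,0,0]'

```text
time: 9.17
ee_pos: [0.6263, 0.0477, 0.036]
eef_rot: [0.296, 0.955, -0.0, -0.0]
ft_force: [-1.8, 0.3, 1.1]
width: 0.0006
grip_force: 1.1
```

```bash
python3 -c "
from h import *
avg()"
```

```text
t 9.47 pos [626.44  47.68  36.21] sd [0.06 0.01 0.04] F [-1.19  0.29  1.96] sdF [0.46 0.32 0.39] yang 55.6 zax [-0.  0. -1.]
```

Request:
arm_command --moves '[0,0,0.03,0,0,-0.23,0,0,0,-0.23,0,0,0,-0.23,0,0,0,-0.23,0,0,0,-0.23,0,0,0,-0.23,0,0,0,-0.23,0,0,0,-0.23,0,0,0,-0.23,0,0,0,-0.23,0,0,0,-0.23,0,0]'

```text
time: 10.47
ee_pos: [0.6121, 0.0267, 0.0359]
eef_rot: [0.296, 0.955, 0.0, 0.0]
ft_force: [0.7, 1.5, 2.9]
width: 0.0006
grip_force: 1.2
```

```bash
python3 -c "
from h import *
avg()"
```

```text
t 10.77 pos [611.85  26.17  35.75] sd [0.01 0.03 0.06] F [-0.34 -0.67  2.31] sdF [0.53 1.37 0.53] yang 55.5 zax [-0.001 -0.    -1.   ]
```

Mid pad 2 is on line, at about 1.5 mm depth.

Request:
arm_command --moves '[0,-0.21,0,0,0,-0.21,0,0,0,-0.21,0,0,0,-0.21,0,0,0,-0.21,0,0,0,-0.21,0,0,0,-0.21,0,0,0,-0.21,0,0,0,-0.21,0,0,0,-0.21,0,0,0,-0.21,0,0,0,-0.21,0,0]'

```text
time: 11.77
ee_pos: [0.5978, 0.0058, 0.0358]
eef_rot: [0.296, 0.955, 0.0, 0.0]
ft_force: [0.9, 1.1, 2.4]
width: 0.0004
grip_force: 1.2
```

```bash
python3 -c "
from h import *
avg()"
```

```text
t 12.07 pos [597.59   5.44  35.74] sd [0.02 0.03 0.04] F [-0.28 -0.44  2.64] sdF [0.22 0.84 0.36] yang 55.5 zax [-0.001 -0.    -1.   ]
```

Request:
arm_command --moves '[0,0,-0.5,0,0,0,-1,0,0.18,-0.64,0,0,0.18,-0.64,0,0,0.19,-0.64,0,0,0,0,0,7,0,0,0,7,0,0,0,7,0,0,0,7,0,0,0,7,0,0,0.5,0,0,0,0,0]'

```text
time: 13.07
ee_pos: [0.5815, -0.0069, 0.0448]
eef_rot: [0.568, 0.823, -0.001, -0.001]
ft_force: [-0.1, 0.2, 0.6]
width: 0.0006
grip_force: 0.0
```

```bash
python3 - <<'E'
from h import *
avg()
i=r.camera_info("wrist");im=r.camera("wrist");pads('w',im,i,amin=150)
E
```

```text
t 13.37 pos [582.2   -6.87  45.59] sd [0.3  0.03 0.29] F [-0.3  -0.3   0.32] sdF [0.41 0.33 0.29] yang 20.7 zax [-0.  0. -1.]
w [557.1 -12.8] [13.7 56.8] 21.6 (228, 253)
w [610.9  28.1] [15.8 57.5] 56.4 (354, 219)
w [629.6  93.1] [16.7 57.4] 91.0 (440, 116)
```

Request:
arm_command --moves '[0,0,0.3,0,0,0,0.3,0,0,0,0.2,0,0,0,0.1,0,0,0,0.1,0,0,0,0,0]'

```text
time: 13.92
ee_pos: [0.5824, -0.0067, 0.0357]
eef_rot: [0.569, 0.822, -0.0, -0.0]
ft_force: [-2.3, 0.5, 1.8]
width: 0.0002
grip_force: 1.3
```

```bash
python3 -c "
from h import *
avg()"
```

```text
t 14.22 pos [582.44  -6.71  35.88] sd [0.05 0.01 0.03] F [-1.64  0.36  1.82] sdF [0.26 0.36 0.46] yang 20.6 zax [-0.  0. -1.]
```

Request:
arm_command --moves '[0,0,0.02,0,0,-0.23,0,0,0,-0.23,0,0,0,-0.23,0,0,0,-0.23,0,0,0,-0.23,0,0,0,-0.23,0,0,0,-0.23,0,0,0,-0.23,0,0,0,-0.23,0,0,0,-0.23,0,0,0,-0.23,0,0]'

```text
time: 15.22
ee_pos: [0.5587, -0.0157, 0.0357]
eef_rot: [0.57, 0.822, 0.0, 0.0]
ft_force: [2.1, 1.2, 3.1]
width: 0.0001
grip_force: 1.3
```

```bash
python3 -c "
from h import *
avg()"
```

```text
t 15.52 pos [558.32 -15.85  35.5 ] sd [0.03 0.02 0.07] F [-0.42 -0.14  3.05] sdF [1.08 1.12 0.68] yang 20.6 zax [-0.001 -0.    -1.   ]
```

Request:
arm_command --moves '[0,-0.21,0,0,0,-0.21,0,0,0,-0.21,0,0,0,-0.21,0,0,0,-0.21,0,0,0,-0.21,0,0,0,-0.21,0,0,0,-0.21,0,0,0,-0.21,0,0,0,-0.21,0,0,0,-0.21,0,0,0,-0.21,0,0]'

```text
time: 16.52
ee_pos: [0.535, -0.0245, 0.0356]
eef_rot: [0.57, 0.822, 0.0, -0.0]
ft_force: [1.8, 0.3, 3.4]
width: 0.0007
grip_force: 1.3
```

```bash
python3 -c "
from h import *
avg()"
```

```text
t 16.82 pos [534.73 -24.68  35.48] sd [0.02 0.02 0.07] F [-0.13 -0.71  2.81] sdF [0.75 0.57 0.56] yang 20.6 zax [-0.001 -0.    -1.   ]
```

Request:
arm_command --moves '[0,0,-0.5,0,0,0,-1.5,0,0,0,-2.5,0,0,0,-3,0,0,0,-3,0,0,0,-3,0,0,0,-2,0,0,0,-0.5,0,0,0,0,0,0,0,0,0,0,0,0,0]'

```text
time: 17.73
ee_pos: [0.5344, -0.0244, 0.1942]
eef_rot: [0.569, 0.822, -0.001, -0.001]
ft_force: [0.1, 1.4, 0.1]
width: 0.0006
grip_force: 0.0
```

```bash
python3 - <<'E'
from h import *
avg()
i=r.camera_info("wrist");im=r.camera("wrist");pads('w',im,i,amin=80)
for n,b in (("top",(220,130,330,210)),("scene",(235,215,285,310))):
    im=r.camera(n);pads(n,im,r.camera_info(n),0.037,b)
cv2.imwrite('pics/end.png',im[:,:,::-1])
E
```

```text
t 18.03 pos [534.74 -24.49 194.64] sd [0.21 0.03 0.34] F [ 0.17  0.2  -0.26] sdF [0.33 0.43 0.57] yang 20.6 zax [-0.002 -0.    -1.   ]
w [558.  -15.6] [13.2 55.6] 20.6 (305, 194)
w [611.   27.3] [13.6 56.9] 56.1 (373, 172)
w [629.9  93. ] [14.8 56.7] 90.8 (420, 114)
top [632.9  95.1] [13.1 54.1] 89.9 (250, 150)
scene [634.7  97.3] [13.  56.9] 92.5 (261, 285)
scene [616.5  31.4] [11.5 57.5] 52.0 (249, 261)
scene [562.7 -12. ] [14.  58.3] 21.0 (255, 235)
```

View pics/end.png

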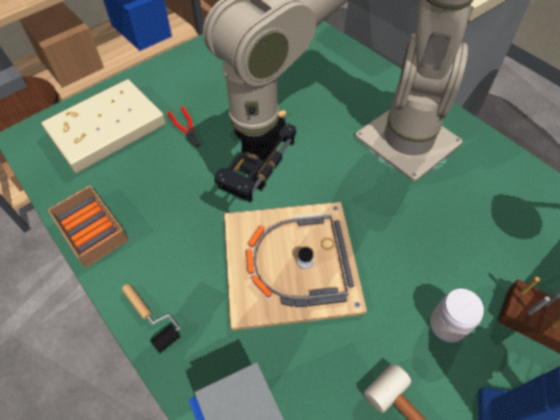

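The scene view shows the die and pads where they were: pads at (261,285), (249,261) and (255,235), the same as at the start. Jar, ring and tools are undisturbed and the hand is clear.

```bash
python3 -c "
from bench import r
print(r.close_job())"
```

```text
the job is handed in; nothing more can be done
None
```

I ran all three pads in order along their middle lines, pressing about 1–2 mm at the beginning, middle and far end of each; the die and the rest of the bench stayed where they were, the hand is clear, and I handed the job in at about 18 s.

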